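Set up the bench centre and hold its centre drawn back

ROBOT

A 7-joint arm with a two-finger parallel gripper is mounted at the origin on the work surface. World frame = base frame: x ahead of the robot, y to its left, z up, the work surface at z = 0. Lengths are in mm, angles in rad, forces in N, time in s.
With the tool pointing down it reaches from about 400 to 875 mm from the base axis. Payload 6.5 kg.
Tool frame: the origin (TCP) lies at the centre of the arm's flange, where the gripper is bolted on; the fingertips stand 173 mm ahead of it and the grasp point (between the pads) lies 155 mm ahead of it; z points along the fingers, y is the line along which they close (so a half turn about z gives the same grasp; the last joint's range is limited). The gripper opens to 85 mm and grips with 20 to 120 N. Pads are 22 mm wide; open, the fingers measure 114 mm over their backs; the gripper's body (76 mm by 85 mm) begins 54 mm behind the grasp point. The pads swing forward as they close: fully open they stand 13 mm farther back than shut.
Start: joints at [-1.401, 0.536, -0.004, 1.538, 0.003, 1.067, -0.071], TCP at [151.844, 632.007, 404.69] pointing down, gripper open.
Joint ranges: [-2.7, 2.7], [-0.37, 2.16], [-1.27, 1.26], [0.24, 2.4], [-1.31, 4.45], [0.19, 1.91], [-2.76, 2.76]. Speed limits (rad/s): [2.39, 2.39, 3.14, 3.14, 3.14, 3.14, 3.14].

INTERFACE

Orientations are given as a unit quaternion [x, y, z, w].
In Python, from cell import readout, cams, ticket gives the robot as it stands.
- The arm moves only by the shell command python3 -m crank 'ROWS' [FORCE]. ROWS is JSON, a list of rows, each a list of 7 numbers: the shift along the world's x, y, z in m, then the turn, a rotation vector about the world's x, y, z in degrees, then the opening, from -1 (shut) to 1 (fully open). A call has 1 to 10 rows; each row shifts and turns the commanded pose from where the row before left it; what a row does not reach is not made up. A row lasts 1/8 s, in which the tool goes at most 62.5 mm and 10.7 degrees, less where a joint would pass 70% of its speed; a pose out of reach is approached as far as the arm can. A call is refused whole if a number of a shift passes 0.0625 or a number of a turn 10.7, either way. A call with a gripper value outside its range is refused whole. The fingers move at their own pace and stop on an object; FORCE is the grip in N (left out, the last holds). Time passes only in rows, so rows that do not move let the fingers close. It gives the time, the measured TCP pose, the force, the opening and the grip force at its end, in the units of the state.
- readout.sense(): the state, without advancing time (a new reading comes with each control period).
- cams.snapshot(name): name is "scene" or "top" or "wrist"; returns a dict with "img" (400x640x3 uint8, red, green, blue), "intrinsics" (3x3 intrinsics, pixels), "extrinsics" (4x4, takes a point from world to camera coordinates). Camera axes: x right, y down, z forward; pixel columns grow to the right and rows downward; lengths in mm; the calibration is good to about 2 mm. A picture is of the moment at which its call begins. There is no depth.
- ticket.sign_off(): hands the job in; it is judged then, once.
The state is a dict: "clock": time; "joints": joint angles; "dq": joint speeds; "effort": joint torques, N m; "position": TCP position; "tool_rot": TCP orientation; "force": force on the tool from outside, world axes, zero at the start; "moment": the same for the moment, N m; "grip_width": opening from 0.0 (shut) to 1.0 (fully open); "grip_force": force on a finger pad.
Only numpy, scipy, OpenCV 4.12 (cv2) and the standard library are available. Lean on these libraries where they do the work, as an engineer would, in place of code of your own. Each camera call takes 0.05 s, during which the arm holds its last target. There are 200 camera calls.

TASK

On the bench centre, slide the tailstock along the bed until its foot rests against the length stop, and turn its black wing knob clockwise until the tailstock is clamped tight there. Then push the red ball of the tailstock's lever all the way back, away from the headstock, and finish while still holding that ball back with the fingers, so that I can put the shaft between the centres. Leave the shaft in its cradle, the setting ring and the indicator stand where they are.

Things in the scene. Friction and masses are not known exactly. Their poses are not given: they have to be found in the camera images.
- bed: Bed of the bench centre, fixed to the table: green cast base with ground steel top, 160 mm wide (its x) x 500 mm long (its y) x 40 mm high, with a T-slot 55 mm to the near (-x) side of its middle. Origin: centre of its underside, on the table. Its y axis runs along the bed, from the tailstock towards the headstock; its x axis points across it, away from the robot; z up.
- head: Headstock with the fixed centre, green, already clamped on the bed at its +y end; nothing to do on it. Same outline as the tailstock (foot 140 x 80 x 16 mm; housing 46 mm wide, 64 mm long, top 83 mm above the bed), its centre points to the tailstock. Origin: on the bed top under its middle; axes as the bed.
- tail (a joint): Sliding of the green tailstock along the bed (m): 0 at the end of the bed, grows towards the headstock (bed +y), travel 0.20; it starts 35 to 140 mm short of the stop. Unclamped it slides with about 3 N of friction; clamped tight it stands more than 30 N.
- tail_face (a point): Front edge of the tailstock's foot that meets the stop: 8 mm above the bed top, on the slot line (bed x -55 mm), 40 mm in bed +y from the tailstock's middle; axes as the bed. Foot plate: bed x -75 to +65 mm, 80 mm along the bed, 16 mm thick, on the bed top. Housing on it: bed x +12 to +58 mm, 64 mm along the bed, top 123 mm above the table.
- stop_face (a point): Tip of the button on the length stop (dark steel block 34 x 24 x 16 mm with a cap screw, fixed in the T-slot between tailstock and headstock), 8 mm above the bed top, on the side of the tailstock. The tailstock is at the stop when tail_face meets it; axes as the bed.
- knob (a joint): Turn of the wing knob that clamps the tailstock (rad): 0 loose, grows clockwise seen from above, end at 1.30; it starts loose, between 0 and 0.3. It stiffens from about 0.8 as the nut bites (up to about 0.25 N m) and the tailstock is clamped tight above 1.0. It stays where it is left.
- knob_grip (a point): On the upright axis of the knob, in its black wing, a bar 48 mm long, 13 mm thick, 28 mm high; this point is 109 mm above the table, 6 mm below the wing's top, at bed x -55 mm over the middle of the tailstock's foot. A collar 20 mm wide lies below it. The wing's length lies 0.65 rad anticlockwise (from above) from this point's x axis, which is the bed's x at turn 0. Yellow stroke at one end.
- lever (a joint): Swing of the retracting lever on the far (+x) flank of the tailstock (rad): 0 at rest, leaning 0.25 rad towards the headstock; grows as the ball is pushed back along the bed, away from the headstock (bed -y); stop at 0.50, leaning 0.25 rad the other way. A spring returns it: at the ball it takes about 4 N to start and 9 N at the stop. It draws the tailstock's centre back 13 mm.
- lever_ball: Red ball on top of the lever, 25 mm in diameter; origin at its centre, 78 mm from the lever's pivot, whose axis runs across the bed 72 mm above the table at the tailstock's middle. The ball is at bed x +70 mm and 148 mm above the table at both ends of its swing, 150 mm half-way; it swings 39 mm in all. Clear of other parts above 135 mm.
- cradle: Small wooden cradle on the table past the tailstock end of the bed, 70 x 110 x 42 mm, fixed; holds the shaft.
- shaft: Steel shaft 120 mm long, 23 mm in diameter, loose in the cradle: leave alone. Origin at its middle.
- ring: Flanged steel setting ring, 60 mm in diameter, 42 mm high, standing loose on the table: leave alone. Origin at its underside.
- stand: Dial indicator on a stand with a black base 50 x 60 mm, 220 mm high, standing loose past the headstock end of the bed: leave alone. Origin at its underside.

How it is judged:
By the outcome, as a careful person would: the job done as asked, in the order asked, and still so for the second after the job is handed in, while the arm keeps its last pose, push and grip.
It also fails if it takes over 61 s, if anything falls off the work surface, if the arm or the gripper's body presses on something with over 40 N, if the wrist force passes 120 N, or if a joint passes its speed limit or range.

## Working session

There is one attempt and no reset: what is moved stays moved. The work goes in short steps, Python scripts to look and compute and a shell command to move; the robot and the scene stay as the last step left them, time stands still between calls to the robot, and variables do not carry over. Pictures are saved under pics/ and viewed, at most 10 in all, crops included, and the job is handed in when it is done.

```bash
mkdir -p pics; ls
python3 - <<'E'
from cell import readout,cams
import cv2,numpy as np
s=readout.sense(); print(s)
for n in("scene","top"):
    d=cams.snapshot(n); cv2.imwrite(f"pics/{n}0.png",d["img"][:,:,::-1]); np.savez(f"pics/{n}0.npz",**d); print(d["intrinsics"],d["extrinsics"])
E
```

```text
pics
{'clock': 0.0, 'joints': array([-1.40121035,  0.53720409, -0.00442895,  1.53885212,  0.00262166,
        1.06729575, -0.07116924]), 'dq': array([ 3.04174307e-05, -4.86823803e-04,  1.85776394e-04,  6.10962793e-05,
       -2.30244022e-04,  5.84181698e-04, -2.71181976e-04]), 'effort': array([ 6.72104597e-04, -5.83419120e+01,  1.04910728e+00, -2.59108776e+01,
        1.23721728e-02,  9.57043958e-03,  1.69298465e-05]), 'position': array([151.77340074, 631.70184989, 403.79653347]), 'tool_rot': array([ 1.17567997e-01,  9.93064448e-01, -8.76481235e-04, -2.71027368e-05]), 'force': array([-0.57935267, -0.42455335, -0.31831882]), 'moment': array([-0.02084093,  0.01774679, -0.00748963]), 'grip_force': 0.0, 'grip_width': 0.9966227320420322}
[[414.17993609   0.         310.84443364]
 [  0.         414.17993609 202.35655615]
 [  0.           0.           1.        ]] [[ 2.33576584e-01  9.72331701e-01 -3.61154990e-03 -1.50246619e+02]
 [ 8.24740374e-01 -2.00086352e-01 -5.28931723e-01 -4.02621701e+02]
 [-5.15019703e-01  1.20567474e-01 -8.48656697e-01  1.53144874e+03]
 [ 0.00000000e+00  0.00000000e+00  0.00000000e+00  1.00000000e+00]]
[[362.99895968   0.         328.02981025]
 [  0.         362.99895968 199.68158702]
 [  0.           0.           1.        ]] [[ 1.76250258e-02 -9.99023633e-01  4.05109843e-02 -5.42521137e+00]
 [-9.88725308e-01 -2.34405507e-02 -1.47894580e-01  5.95800065e+02]
 [ 1.48699780e-01 -3.74475896e-02 -9.88173089e-01  1.03392833e+03]
 [ 0.00000000e+00  0.00000000e+00  0.00000000e+00  1.00000000e+00]]
```

View pics/scene0.png

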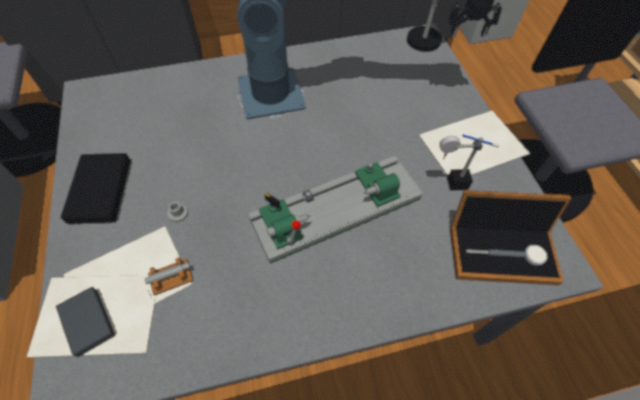

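View pics/top0.png

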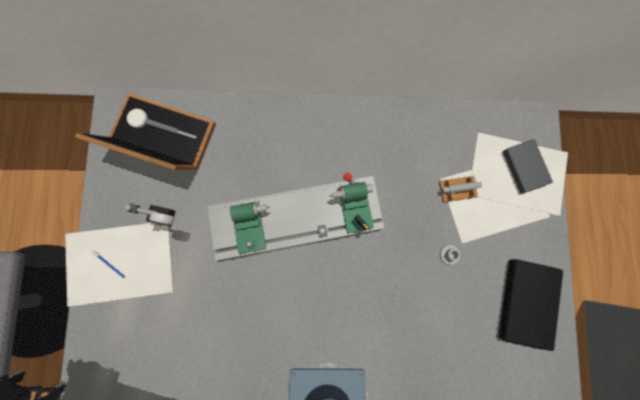

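Run:
```python
import cv2,numpy as np
a=cv2.imread("pics/top0.png")[165:265,200:400]; b=cv2.imread("pics/scene0.png")[150:265,240:430]
a=cv2.resize(a,(600,300),interpolation=cv2.INTER_CUBIC); b=cv2.resize(b,(496,300),interpolation=cv2.INTER_CUBIC)
b=cv2.copyMakeBorder(b,0,0,0,104,0)
cv2.imwrite("pics/crop.png",np.vstack([a,b]))
```

```text
(no output)
```

View pics/crop.png

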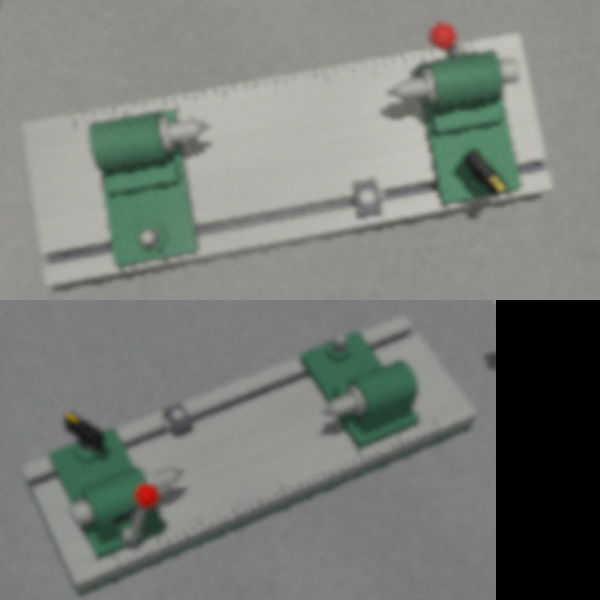

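The crops show the bed's top corners (top crop: 22,123; 520,35; 551,188; 45,285), the stop block at about (367,198), the wing knob at (485,172) with its yellow end towards the robot side, and the red ball at (443,36).

```bash
cat > h.py <<'E'
import numpy as np,cv2
def ray(d,uv):
    K=d["intrinsics"];E=d["extrinsics"];R=E[:3,:3];t=E[:3,3]
    return -R.T@t, R.T@np.linalg.solve(K,[uv[0],uv[1],1.])
def plane(d,uv,z):
    o,v=ray(d,uv); return o+v*(z-o[2])/v[2]
def tri(rs):
    A=np.zeros((3,3));b=np.zeros(3)
    for o,v in rs:
        v=v/np.linalg.norm(v);P=np.eye(3)-np.outer(v,v);A+=P;b+=P@o
    return np.linalg.solve(A,b)
def cen(m):
    n,l,s,c=cv2.connectedComponentsWithStats(m.astype(np.uint8)); i=1+np.argmax(s[1:,4]); return c[i],s[i,4]
def red(im): im=im.astype(int); return (im[...,0]>130)&(im[...,1]<70)&(im[...,2]<70)
def yel(im): im=im.astype(int); return (im[...,0]>110)&(im[...,1]>80)&(im[...,2]<0.55*im[...,1])
E
python3 - <<'E'
from h import *
t=dict(np.load("pics/top0.npz"));s=dict(np.load("pics/scene0.npz"))
C=[plane(t,(200+u/3,165+v/3),40)[:2] for u,v in((22,123),(520,35),(551,188),(45,285))]
S=[plane(s,(240+u*190/496,150+v*115/300),40)[:2] for u,v in((475,112),(80,285),(25,170),(408,18))]
for n,c in(("top",C),("scene",S)):
    c=np.array(c); y=c[0]+c[3]-c[1]-c[2]; print(n,c.round(0).tolist(),"mid",c.mean(0),"yaw",np.degrees(np.arctan2(-y[0],y[1])),np.linalg.norm(y)/2)
for f in(red,):
    a=cen(f(t["img"]));b=cen(f(s["img"]));print(a,b,tri([ray(t,a[0]),ray(s,b[0])]),plane(t,a[0],148),plane(s,b[0],148))
print("stop",plane(t,(200+367/3,165+198/3),56))
k=yel(t["img"][200:235,340:380]);c=cen(k);print(c,plane(t,c[0]+[340,200],115));
E
```

```text
top [[569.0, 361.0], [670.0, -129.0], [516.0, -160.0], [413.0, 329.0]] mid [542.320995   100.09873587] yaw 11.762580412862661 499.9194971459274
scene [[567.0, 363.0], [674.0, -121.0], [522.0, -155.0], [419.0, 334.0]] mid [545.48632514 105.53231275] yaw 12.122854292545528 497.49254423101917
(array([347.21621622, 176.89189189]), np.int32(37)) (array([295.65384615, 224.30769231]), np.int32(52)) [643.48221582 -39.87595993 150.25670742] [643.9499303  -40.17836552 148.        ] [642.27122733 -39.5880826  148.        ]
stop [501.85884928  22.22526069  56.        ]
(array([25.54545455, 26.        ]), np.int32(11)) [514.29521541 -95.17800769 115.        ]
```

```bash
python3 -m crank '[[0.027,-0.051,0,0,0,-9,1],[0.027,-0.051,0,0,0,-9,1],[0.027,-0.051,0,0,0,-9,1],[0.027,-0.051,0,0,0,-9,1],[0.027,-0.051,0,0,0,-9,1],[0.027,-0.051,0,0,0,-9,1],[0.027,-0.051,0,0,0,-9,1]]'
python3 -m crank '[[0.027,-0.051,0,0,0,-9,1],[0.027,-0.051,0,0,0,-9,1],[0.027,-0.051,0,0,0,-9,1],[0.027,-0.051,0,0,0,-9,1],[0.026,-0.051,0,0,0,-9,1],[0.026,-0.051,0,0,0,-9,1],[0.026,-0.051,0,0,0,-9,1],[0,0,0,0,0,0,1],[0,0,0,0,0,0,1]]'
python3 - <<'E'
from h import *
from cell import cams,readout
d=cams.snapshot("wrist");np.savez("pics/w1.npz",**d);cv2.imwrite("pics/w1.png",d["img"][:,:,::-1])
d2=cams.snapshot("top");np.savez("pics/t1.npz",**d2)
s=readout.sense();print(s["position"],s["tool_rot"],s["joints"],s["clock"],d["extrinsics"])
E
```

```text
clock: 0.98
position: [341.4, 273.2, 404.7]
tool_rot: [0.621, 0.784, 0.0, -0.0]
force: [0.9, 1.6, 0.0]
grip_width: 0.998
grip_force: 0.0
clock: 2.1
position: [526.6, -81.5, 404.2]
tool_rot: [0.938, 0.346, -0.001, -0.0]
force: [0.1, -1.2, -1.0]
grip_width: 1.002
grip_force: 0.0
[526.5201627  -80.54375934 404.36157375] [ 9.37750743e-01  3.47308275e-01 -2.76129080e-04 -6.55148040e-04] [-0.49658805  0.40643877  0.72651093  1.88114825 -0.32379837  0.97538475
 -0.4870457 ] 2.2 [[ 6.49289709e-01 -7.60540528e-01 -9.89532229e-04 -4.02988410e+02]
 [-7.25540583e-01 -6.19798620e-01  2.99066100e-01  2.92866975e+02]
 [-2.28065200e-01 -1.93462595e-01 -9.54231884e-01  4.83533652e+02]
 [ 0.00000000e+00  0.00000000e+00  0.00000000e+00  1.00000000e+00]]
```

View pics/w1.png

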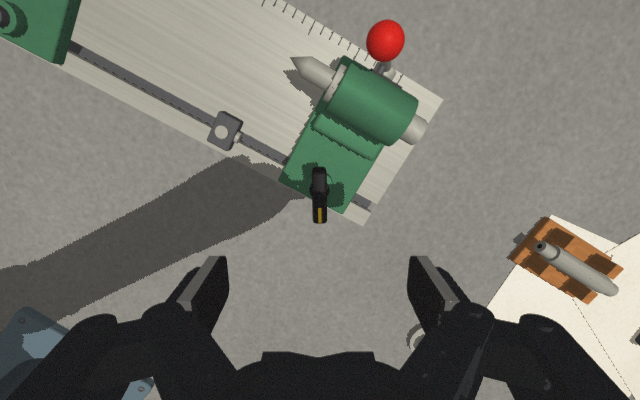

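The wrist view shows the black wing from (320,167) to (320,222), almost exactly across the closing line. The stop button tip is at about (240,139), and the foot's front edge on the slot is at about (287,162).

Run:
```python
from h import *
w=dict(np.load("pics/w1.npz"));t=dict(np.load("pics/t1.npz"))
a=plane(w,(320,167),115);b=plane(w,(320,222),115)
# wing mask top: very dark pixels in the wing region
m=np.zeros((400,640),bool);r=w["img"][160:228,300:340].max(2)<45;m[160:228,300:340]=r
print(a,b,(a+b)/2,np.linalg.norm(a-b),np.degrees(np.arctan2(*(a-b)[[1,0]])))
rb=ray(w,cen(red(w["img"]))[0]);print("ball",plane(w,cen(red(w["img"]))[0],148))
print("stop tip",plane(w,(240,139),48),"foot front",plane(w,(287,162),56))
y=np.array([-.206,.9785]);x=np.array([.9785,.206]);M=np.array([543.5,102])
for q in((a+b)/2,plane(w,cen(red(w["img"]))[0],148),plane(w,(240,139),48),plane(w,(287,162),56)): print((q[:2]-M)@x,(q[:2]-M)@y)
```

```text
[546.76673434 -65.93886293 115.        ] [508.7728476  -98.52967965 115.        ] [527.76979097 -82.23427129 115.        ] 50.0569352213915 40.62269778211803
ball [644.72600517 -39.23938597 148.        ]
stop tip [505.32326987   7.70714802  48.        ] foot front [519.90579301 -44.33133891  56.        ]
-53.34426942154252 -177.03281139698322
69.9543325506097 -159.05529624129545
-56.780257937977 -84.40114925368799
-53.231187355243726 -138.3248084872004
```

```bash
python3 -m crank '[[0.001,-0.002,-0.04,0,0,0,1],[0,0,-0.04,0,0,0,1],[0,0,-0.035,0,0,0,1],[0,0,-0.025,0,0,0,1],[0,0,0,0,0,0,1],[0,0,0,0,0,0,-1],[0,0,0,0,0,0,-1],[0,0,0,0,0,0,-1],[0,0,0,0,0,0,-1],[0,0,0,0,0,0,-1]]' 50
python3 -m crank '[[0,0,0,0,0,0,-1],[0,0,0,0,0,0,-1],[0,0,0,0,0,0,-1]]'
```

```text
clock: 3.45
position: [527.7, -83.9, 265.2]
tool_rot: [0.938, 0.346, -0.0, -0.0]
force: [-1.7, 1.0, 6.8]
grip_width: 0.139
grip_force: 51.6
clock: 3.82
position: [527.7, -83.9, 265.1]
tool_rot: [0.938, 0.346, -0.0, -0.0]
force: [-2.7, 1.6, 5.8]
grip_width: 0.137
grip_force: 51.6
```

```bash
python3 -m crank '[[-0.0015,0.007,0,0,0,0,-1],[-0.0015,0.007,0,0,0,0,-1],[-0.0015,0.007,0,0,0,0,-1],[-0.0015,0.007,0,0,0,0,-1],[-0.0015,0.007,0,0,0,0,-1],[-0.0015,0.007,0,0,0,0,-1],[-0.001,0.004,0,0,0,0,-1],[0,0,0,0,0,0,-1],[0,0,0,0,0,0,-1]]'
```

```text
clock: 4.95
position: [517.9, -37.5, 265.1]
tool_rot: [0.938, 0.346, 0.0, -0.0]
force: [-2.3, -1.5, 6.8]
grip_width: 0.144
grip_force: 51.9
```

```bash
python3 -m crank '[[-0.0005,0.002,0,0,0,0,-1],[0,0,0,0,0,0,-1]]'; python3 -m crank '[[-0.0005,0.002,0,0,0,0,-1],[0,0,0,0,0,0,-1]]';python3 -m crank '[[-0.0005,0.002,0,0,0,0,-1],[0,0,0,0,0,0,-1]]'
```

```text
clock: 5.2
position: [517.5, -35.9, 265.1]
tool_rot: [0.938, 0.346, 0.0, 0.0]
force: [-2.0, -2.9, 6.6]
grip_width: 0.143
grip_force: 51.7
clock: 5.45
position: [517.0, -33.9, 265.2]
tool_rot: [0.938, 0.346, 0.0, 0.0]
force: [-0.9, -2.4, 6.3]
grip_width: 0.141
grip_force: 51.8
clock: 5.7
position: [516.6, -31.8, 265.1]
tool_rot: [0.938, 0.346, 0.0, 0.0]
force: [-0.7, -2.2, 6.1]
grip_width: 0.138
grip_force: 51.7
```

```bash
for i in 1 2 3; do python3 -m crank '[[-0.0003,0.0015,0,0,0,0,-1],[0,0,0,0,0,0,-1]]'|egrep 'pos|force: \['; done
```

```text
position: [516.3, -30.4, 265.1]
force: [-1.1, -2.6, 6.3]
position: [516.0, -28.9, 265.1]
force: [-0.8, -2.9, 6.0]
position: [515.8, -28.5, 265.1]
force: [1.2, -6.3, 4.2]
```

```bash
python3 -m crank '[[-0.0002,0.001,0,0,0,0,-1],[0,0,0,0,0,0,-1]]'|egrep 'pos|force: \['
python3 - <<'E'
from h import *
from cell import cams
d=cams.snapshot("wrist");np.savez("pics/w2.npz",**d);cv2.imwrite("pics/w2.png",d["img"][:,:,::-1])
E
```

```text
position: [515.6, -28.2, 265.1]
force: [1.3, -8.5, 2.4]
```

View pics/w2.png

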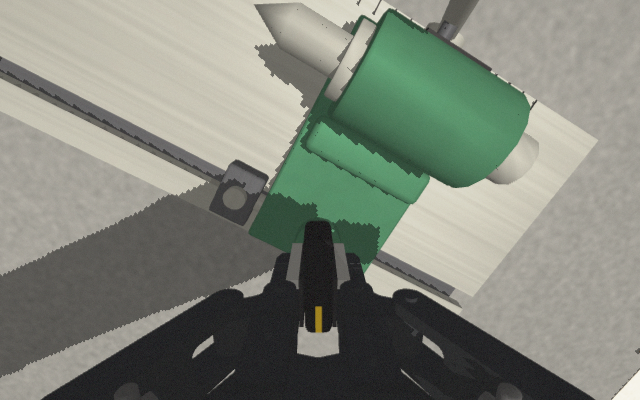

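The foot's front edge touches the stop button at (262,195), and the wing is centred between the pads. Next is the clockwise turn.

```bash
python3 -m crank '[[0,0,0,0,0,-6,-1],[0,0,0,0,0,-6,-1],[0,0,0,0,0,-6,-1],[0,0,0,0,0,-6,-1],[0,0,0,0,0,-6,-1],[0,0,0,0,0,0,-1]]' 80; python3 -c "
from cell import readout;print(readout.sense()['moment'])"
```

```text
clock: 7.5
position: [516.0, -29.2, 265.3]
tool_rot: [0.996, 0.089, 0.002, 0.003]
force: [3.6, -10.6, 0.3]
grip_width: 0.135
grip_force: 80.7
[-2.43737981 -0.60295083 -0.12383886]
```

```bash
python3 -m crank '[[0,0,0,0,0,-6,-1],[0,0,0,0,0,-6,-1],[0,0,0,0,0,-6,-1],[0,0,0,0,0,-5,-1],[0,0,0,0,0,-5,-1],[0,0,0,0,0,0,-1]]' 80; python3 -c "
from cell import readout;print(readout.sense()['moment'])"
```

```text
clock: 8.25
position: [515.8, -30.1, 265.2]
tool_rot: [0.988, -0.154, 0.003, 0.004]
force: [4.3, -14.4, -1.7]
grip_width: 0.137
grip_force: 80.2
[-3.1537373  -0.67499358 -0.01628548]
```

```bash
python3 -m crank '[[0,0,0,0,0,-2,-1],[0,0,0,0,0,-2,-1],[0,0,0,0,0,0,-1]]' 80
python3 - <<'E'
from h import *
from cell import cams,readout
print(readout.sense()['moment'])
d=cams.snapshot("wrist");np.savez("pics/w3.npz",**d);cv2.imwrite("pics/w3.png",d["img"][:,:,::-1])
E
```

```text
clock: 8.62
position: [515.8, -30.3, 265.2]
tool_rot: [0.982, -0.188, 0.003, 0.004]
force: [3.2, -16.2, -2.9]
grip_width: 0.133
grip_force: 80.1
[-3.29285769 -0.6778618   0.02600626]
```

View pics/w3.png

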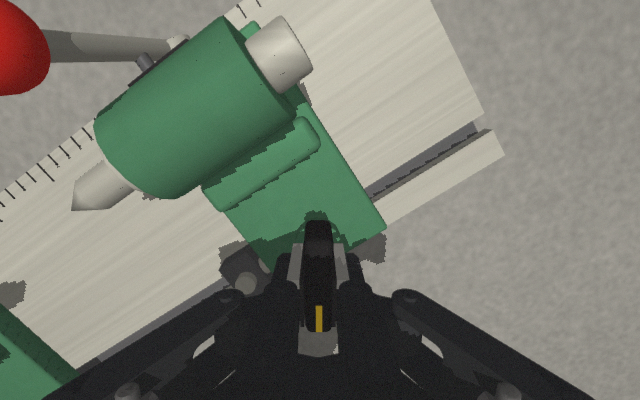

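The wing followed the gripper, giving a knob turn of about 1.24. I'll relieve the push, release, and rise.

```bash
python3 -m crank '[[0.0004,-0.002,0,0,0,0,-1],[0,0,0,0,0,0,0.2],[0,0,0,0,0,0,1],[0,0,0,0,0,0,1],[0,0,0,0,0,0,1],[0,0,0.03,0,0,0,1],[0,0,0.05,0,0,0,1],[0,0,0.06,0,0,0,1],[0,0,0,0,0,0,1],[0,0,0,0,0,0,1]]' 30
python3 - <<'E'
from h import *
from cell import cams,readout
print(readout.sense()['position'],readout.sense()['force'])
d=cams.snapshot("wrist");np.savez("pics/w4.npz",**d);cv2.imwrite("pics/w4.png",d["img"][:,:,::-1])
c=cen(red(d["img"]));print(c,plane(d,c[0],148))
for n in("top","scene"):
    t=cams.snapshot(n);np.savez(f"pics/{n}4.npz",**t);k=cen(red(t["img"]));print(n,k,plane(t,k[0],148))
E
```

```text
clock: 9.93
position: [515.4, -28.0, 404.3]
tool_rot: [0.982, -0.186, -0.0, -0.0]
force: [-0.2, 0.9, 0.2]
grip_width: 0.998
grip_force: 0.0
[515.36385034 -28.03598189 404.26475229] [-0.20637299  0.89600655  0.24218533]
(array([196.82630029,  76.28459274]), np.int32(1019)) [633.24508456  14.60966095 148.        ]Traceback (most recent call last):
  File "<stdin>", line 7, in <module>
  File "h.py", line 13, in cen
    n,l,s,c=cv2.connectedComponentsWithStats(m.astype(np.uint8)); i=1+np.argmax(s[1:,4]); return c[i],s[i,4]
                                                                      ~~~~~~~~~^^^^^^^^^
    return _wrapfunc(a, 'argmax', axis=axis, out=out, **kwds)
    return bound(*args, **kwds)
ValueError: attempt to get argmax of an empty sequence
```

View pics/w4.png

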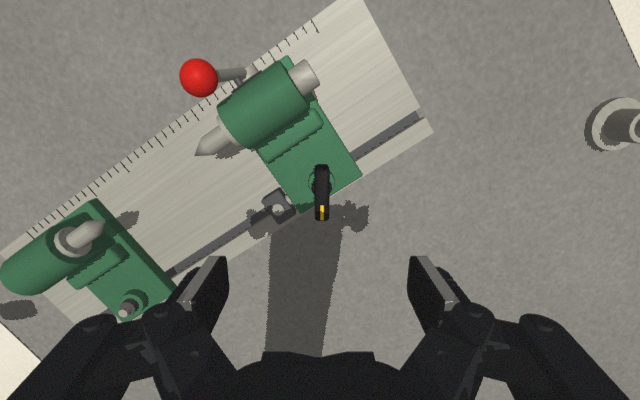

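Knob released and still at its end, with the foot against the stop button at (290,205). The ball is at (633,15). Next I go over the ball, closing line along the bed, and grip it.

```bash
python3 -m crank '[[0.0295,0.0105,0,0,0,8.4,1],[0.0295,0.0105,0,0,0,8.4,1],[0.0295,0.0105,0,0,0,8.4,1],[0.0295,0.0105,0,0,0,8.4,1],[0,0,0,0,0,0,1],[0,0,-0.04,0,0,0,1],[0,0,-0.035,0,0,0,1],[0,0,-0.02,0,0,0,1],[0,0,0,0,0,0,1]]' 30; python3 -m crank '[[0,0,0,0,0,0,-1],[0,0,0,0,0,0,-1],[0,0,0,0,0,0,-1],[0,0,0,0,0,0,-1],[0,0,0,0,0,0,-1],[0,0,0,0,0,0,-1]]' 30
```

```text
clock: 11.15
position: [632.8, 13.3, 308.3]
tool_rot: [0.995, 0.105, -0.002, 0.0]
force: [0.5, -0.0, 0.1]
grip_width: 0.996
grip_force: 0.0
clock: 11.9
position: [633.9, 13.8, 310.5]
tool_rot: [0.994, 0.105, 0.0, -0.0]
force: [-2.7, 1.6, 5.8]
grip_width: 0.266
grip_force: 29.1
```

```bash
python3 -m crank '[[0.001,-0.005,0,0,0,0,-1],[0.001,-0.005,0,0,0,0,-1],[0.001,-0.005,0,0,0,0,-1],[0.001,-0.005,0,0,0,0,-1],[0.001,-0.005,0,0,0,0,-1],[0.001,-0.005,0,0,0,0,-1],[0.001,-0.004,0,0,0,0,-1],[0,0,0,0,0,0,-1]]' 40;for i in 1 2 3; do python3 -m crank '[[0.0004,-0.002,0,0,0,0,-1],[0,0,0,0,0,0,-1]]'|egrep 'pos|force: |wid'; done
```

```text
clock: 12.9
position: [641.2, -17.2, 310.6]
tool_rot: [0.994, 0.106, 0.001, -0.003]
force: [-2.3, 9.5, 9.4]
grip_width: 0.263
grip_force: 39.8
position: [642.0, -19.6, 310.7]
force: [2.2, 8.7, 8.2]
grip_width: 0.262
grip_force: 39.4
position: [642.4, -21.7, 310.7]
force: [-0.7, 7.6, 7.3]
grip_width: 0.263
grip_force: 38.9
position: [642.7, -23.5, 310.6]
force: [-3.8, 7.4, 8.8]
grip_width: 0.263
grip_force: 39.4
```

```bash
for i in 1 2 3; do python3 -m crank '[[0.0003,-0.0015,0,0,0,0,-1],[0,0,0,0,0,0,-1]]'|egrep 'pos|force: |wid'; done
```

```text
position: [643.1, -24.8, 310.5]
force: [-0.5, 9.1, 5.7]
grip_width: 0.258
grip_force: 39.0
position: [643.3, -25.2, 310.4]
force: [1.7, 12.9, 7.0]
grip_width: 0.264
grip_force: 39.4
position: [643.5, -25.6, 310.3]
force: [-3.4, 13.6, 8.9]
grip_width: 0.262
grip_force: 39.5
```

```bash
python3 -m crank '[[0.0002,-0.001,0,0,0,0,-1],[0,0,0,0,0,0,-1],[0,0,0,0,0,0,-1]]'|egrep 'pos|force: |wid'
python3 - <<'E'
from h import *
from cell import cams
o=[]
for n in("wrist","scene"):
    d=cams.snapshot(n);np.savez(f"pics/{n}5.npz",**d);o.append(d["img"][:,:,::-1])
a=cv2.resize(o[0],(480,300));b=cv2.resize(o[1][140:265,230:430],(480,300),interpolation=cv2.INTER_CUBIC)
cv2.imwrite("pics/f5.png",np.vstack([a,b]))
E
```

```text
position: [643.6, -26.0, 310.3]
force: [-3.2, 15.5, 8.5]
grip_width: 0.265
grip_force: 39.5
```

View pics/f5.png

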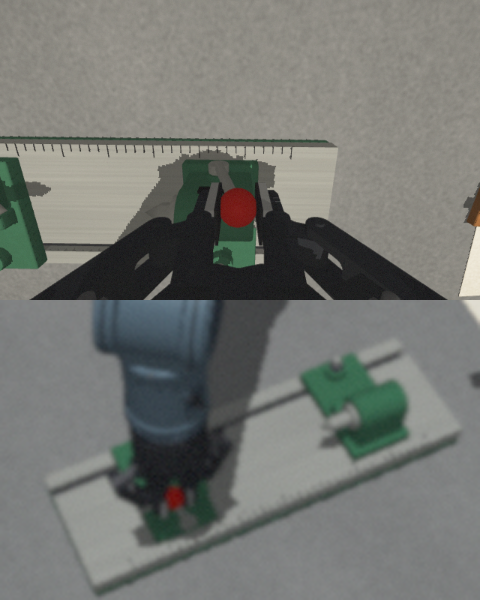

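Run:
```python
from h import *
w=dict(np.load("pics/wrist5.npz"))
x=np.array([.9785,.206]);y=np.array([-.206,.9785]);M=np.array([543.5,102])
g=w["img"].astype(int);m=(g[...,1]>g[...,0]+25)
for r in(214,218,222,226): c=np.where(m[r,200:380])[0]+200;print(r,[((plane(w,(u,r),56)[:2]-M)@x,(plane(w,(u,r),56)[:2]-M)@y) for u in(c[0],c[-1])])
c=cen(red(w["img"]))[0];p=plane(w,c,148);print("ball",(p[:2]-M)@x,(p[:2]-M)@y)
```

```text
Traceback (most recent call last):
IndexError: index 0 is out of bounds for axis 0 with size 0
```

Run:
```python
from h import *
w=dict(np.load("pics/wrist5.npz"))
x=np.array([.9785,.206]);y=np.array([-.206,.9785]);M=np.array([543.5,102])
g=w["img"].astype(int);m=(g[...,1]>g[...,0]*1.25)&(g[...,1]>40)
for r in(218,222,226,232,238):
    c=np.where(m[r,200:380])[0]+200
    if len(c): print(r,c[0],c[-1],[np.round((((q:=plane(w,(u,r),56)[:2]-M)@x),q@y)) for u in(c[0],c[-1])])
c=cen((g[...,0]>90)&(g[...,1]<50))[0];p=plane(w,c,148);print("ball",(p[:2]-M)@x,(p[:2]-M)@y)
```

```text
218 244 343 [array([ 64., -86.]), array([  65., -162.])]
222 243 344 [array([ 60., -85.]), array([  61., -163.])]
226 244 344 [array([ 57., -85.]), array([  58., -163.])]
232 244 343 [array([ 52., -85.]), array([  53., -163.])]
238 244 343 [array([ 47., -84.]), array([  48., -163.])]
ball 68.48352495842666 -143.1894952615987
```

The foot's front edge is still at the stop (bed y -85), and the ball is at its back end (-143 measured, -144 expected), so I'm handing in.

```bash
python3 -c "
from cell import ticket;print(ticket.sign_off())"
```

```text
the job is handed in; nothing more can be done
None
```

The tailstock is against the length stop and clamped (knob at about 1.24 rad by the camera), the fingers are holding the lever ball fully back, the shaft, ring and stand were not touched, and the job is handed in.

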